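Draw the TV remote out through the lid of the storage box

ROBOT

A 6-joint arm with a two-finger parallel gripper is mounted at the origin on the work surface. World frame = base frame: x ahead of the robot, y to its left, z up, the work surface at z = 0. Lengths are in mm, angles in rad, forces in N, time in s.
With the tool pointing down it reaches from about 400 to 925 mm from the base axis. Payload 12.5 kg.
Tool frame: the origin (TCP) lies midway between the tips of the shut fingers; the grasp point (between the pads) lies 19 mm behind it (env.pinch_z is the z of the grasp point in the tool frame, in mm); z points along the fingers, y is the line along which they close (so a half turn about z gives the same grasp; the last joint's range is limited). The gripper opens to 95 mm and grips with 3 to 60 N. Pads are 20 mm wide; open, the fingers measure 119 mm over their backs; the gripper's body (75 mm by 180 mm) begins 59 mm behind the grasp point.
Start: joints at [-1.416, 0.491, 1.559, -0, 1.092, -0.106], TCP at [161.181, -603.877, 214.661] pointing down, gripper open.
Joint ranges: [-3.1, 3.1], [-0.84, 2.19], [0.05, 2.79], [-1.13, 4.28], [0.06, 2.93], [-2.69, 2.69]. Speed limits (rad/s): [2.22, 2.22, 2.79, 3.14, 3.14, 3.14].

INTERFACE

Orientations are given as [roll, pitch, yaw] about the fixed x, y, z axes, in that order (R = Rz(yaw) Ry(pitch) Rx(roll)).
In Python, from cell import env, eyes gives the robot as it stands.
- The arm moves only by the shell command python3 -m inch 'ROWS'. ROWS is JSON, a list of rows, each a list of 3 entries, a list of its own where there are three numbers: the shift along the tool's x, y, z in units of 60 mm (1.0 is 60 mm), then the turn about the tool's z in units of 5 degrees (1.0 is 5 degrees), then the closure, from -1 (fully open) to 1 (shut). In form: [[[tx, ty, tz], turn, claw], ...]. A call has exactly 10 rows; each row shifts and turns the commanded pose from where the row before left it, along the tool's axes as they then stand; what a row does not reach is not made up. A row lasts 1/8 s, in which the tool goes at most 62.5 mm and 10.7 degrees, less where a joint would pass 70% of its speed; a pose out of reach is approached as far as the arm can. A call is refused whole if a number of a shift passes 1 or a number of a turn 1, either way. A call with a gripper value outside its range is refused whole. The fingers move at their own pace and stop on an object; the grip force is fixed at half the most. Time passes only in rows, so rows that do not move let the fingers close, or fill a call up. It gives the time, the measured TCP pose, the force, the opening and the grip force at its end, in the units of the state.
- env.state(): the state, without advancing time (a new reading comes with each control period).
- eyes.read_camera(name): name is "scene" or "top" or "wrist"; returns a dict with "pixels" (384x512x3 uint8, red, green, blue), "fx", "fy", "cx", "cy" (pixels), "extrinsics" (4x4, takes a point from world to camera coordinates). Camera axes: x right, y down, z forward; pixel columns grow to the right and rows downward; lengths in mm; the calibration is good to about 2 mm. A picture is of the moment at which its call begins. There is no depth.
- env.job_done(): hands the job in; it is judged then, once.
Trained networks look in a picture, given as the dict that the camera call returned (one of the last four; its "shot" number tells which), for a name from the list of things; names that differ only in an ending like _2 or _b are one class to them, and where a whole thing is asked for, a point or a joint stands for the part that bears it (a point fixed in the world has none). Each returns a list of dicts, best first, with "score" (0 to 1); they miss things now and then, are a little off and sometimes report something else, mostly with a low value. They report only what shows in the picture. A call takes as long as a camera call. They do not tell look-alikes from the thing itself.
- eyes.boxes_of(name, picture): "centre" ([row, column] in pixels, amid what is visible of it).
- eyes.cut_out(name, picture): "mask" (384x512 bool, what is visible of it) and "centre" ([row, column] in pixels, amid what is visible of it).
- eyes.spot_point(name, picture): "centre" ([row, column] in pixels: a listed point, or the origin of a listed thing).
The state is a dict: "t": time; "joints": joint angles; "qvel": joint speeds; "tau": joint torques, N m; "eef_pos": TCP position; "tcp_rot": TCP orientation; "ft_force": force on the tool from outside, world axes, zero at the start; "moment": the same for the moment, N m; "opening": opening from 0.0 (shut) to 1.0 (fully open); "grip_force": force on a finger pad.
Only numpy, scipy, OpenCV 4.12 (cv2) and the standard library are available. Lean on these libraries where they do the work, as an engineer would, in place of code of your own. Each camera call takes 0.05 s, during which the arm holds its last target. There are 200 camera calls.

TASK

The long black TV remote has ended up inside the white storage box, and the opening in the lid is too short for it to come out flat. First take the small jar off the remote and stand it upright in the one empty bay of the organiser tray, then grip the remote, tilt it so that one end comes up through the opening first, draw it out and finish while holding it still in the gripper, all of it at least 10 cm above the lid. Leave the note block, the tin, the mouse and the white remote where they are.

Things in the scene. Friction and masses are not known exactly. Their poses are not given: they have to be found in the camera images.
- box: fixed white storage box, 208 (x) x 140 (y) x 52 mm high, with walls, floor and lid 4 mm thick, so inside it is 200 x 132 x 44 mm high. The lid is fixed and has one rectangular opening, 146 (x) x 124 (y) mm, centred: the lid leaves a lip 27 mm deep over each x end of the inside and 4 mm over each side. Origin: centre of the underside, on the table; z up, x along the long side
- opening (a point): centre of the opening in the lid of the box, level with the lid's top face (52 mm above the table)
- remote: black TV remote, a rigid bar 164 (x) x 36 (y) x 16 mm (z), 0.09 to 0.18 kg, lying flat on the floor of the box about parallel to its long side, partly beneath one or both end lips. Origin: centre of its underside; x along its length, z up through its keys. It is 18 mm longer than the opening; slid towards one end wall and tilted about that end it comes out
- remote_end_a (a point): centre of the +x end face of the remote, 82 mm from its middle, 8 mm above its underside
- remote_end_b (a point): centre of the -x end face of the remote, 82 mm from its middle, 8 mm above its underside
- jar: small round amber glass jar with a metal cap, 44 mm in diameter, 60 mm high, about 0.12 kg, standing upright on top of the remote so that it sticks out through the opening. Origin: centre of its underside; z up
- tray: fixed grey organiser tray, 62 (x) x 180 (y) mm, 24 mm high, floor 4 mm thick, with three square bays 56 x 56 mm in a row along its y (bay centres at y = -59, 0 and +59 mm). Origin: centre of the underside; z up. Two bays are taken, by the note block and the tin; one is empty
- pad: thin cork disc, 40 mm in diameter, 2 mm thick, fixed on the floor at the centre of the empty bay (its top is 6 mm above the table). Origin: centre of its underside; the jar stands on it
- notes: bystander: square white note block 40 x 40 x 42 mm high, standing in a bay of the tray. Origin: centre of the underside
- tin: bystander: plain steel tin, 42 mm in diameter, 40 mm high, standing in a bay of the tray. Origin: centre of the underside
- mouse: bystander: white computer mouse, 98 x 56 x 29 mm high, on the table on the robot's right of the box. Origin: centre of the underside
- white_remote: bystander: white remote control, 150 x 40 x 18 mm, on the table beyond the box and tray. Origin: centre of the underside; x along its length
Not all that is in view belongs to the job. Of the things like the remote, leave any that is blue, pink or turquoise; of the rest the larger one is meant.

How it is judged:
By the outcome, as a careful person would: the job done as asked, in the order asked, and still so for the second after the job is handed in, while the arm keeps its last pose, push and grip.
It also fails if it takes over 48 s, if anything falls off the work surface, if the arm or the gripper's body presses on something with over 40 N, if the wrist force passes 120 N, or if a joint passes its speed limit or range.

## Working session

There is one attempt and no reset: what is moved stays moved. The work goes in short steps, Python scripts to look and compute and a shell command to move; the robot and the scene stay as the last step left them, time stands still between calls to the robot, and variables do not carry over. Pictures are saved under pics/ and viewed, at most 10 in all, crops included, and the job is handed in when it is done.

```bash
ls; mkdir -p pics
cat > h.py <<'E'
from cell import env, eyes
import numpy as np, cv2
from scipy.spatial.transform import Rotation as R
def ray(p,rc):
    E=np.array(p["extrinsics"]);d=np.array([(rc[1]-p["cx"])/p["fx"],(rc[0]-p["cy"])/p["fy"],1.])
    return -E[:3,:3].T@E[:3,3], E[:3,:3].T@d
def atz(p,rc,z):
    o,d=ray(p,rc);return o+d*(z-o[2])/d[2]
def proj(p,X):
    E=np.array(p["extrinsics"]);c=E[:3,:3]@np.array(X)+E[:3,3]
    return np.array([p["cy"]+p["fy"]*c[1]/c[2],p["cx"]+p["fx"]*c[0]/c[2]])
def save(p,n,crop=None,k=1):
    im=np.array(p["pixels"])[:,:,::-1]
    if crop: im=im[crop[0]:crop[1],crop[2]:crop[3]]
    cv2.imwrite("pics/"+n,cv2.resize(im,None,fx=k,fy=k,interpolation=cv2.INTER_CUBIC))
E
python3 - <<'E'
from h import *
s=env.state();print(s, env.pinch_z)
for c in("top","scene"):
    p=eyes.read_camera(c);save(p,c+"0.png",k=1.5)
    print(c,ray(p,(192,256)),p["fx"])
    for n,z in(("opening",52),("remote",4),("remote_end_a",12),("remote_end_b",12),("jar",20),("tray",0),("pad",4),("notes",4),("tin",4),("mouse",0),("white_remote",0),("box",0)):
        for d in eyes.spot_point(n,p)[:3]: print(n,np.round(d["centre"]),round(d["score"],2),np.round(atz(p,d["centre"],z)[:2]))
E
```

```text
pics
{'t': 0.0, 'joints': array([-1.41560943e+00,  4.91544522e-01,  1.55949476e+00,  8.10316472e-06,
        1.09168318e+00, -1.05577876e-01]), 'qvel': array([-0.001482  ,  0.00094146, -0.00058692, -0.00046185, -0.00199567,
       -0.00068943]), 'tau': array([-1.30851407e-03, -6.12651873e+01, -2.58185077e+01,  6.91707619e-02,
        4.82239947e-02, -1.48829340e-04]), 'eef_pos': array([ 161.13369315, -603.60037021,  214.0554884 ]), 'tcp_rot': array([-3.14046989e+00, -1.26207708e-04,  2.60760959e-01]), 'ft_force': array([ 0.27395693, -0.04172036, -0.13176603]), 'moment': array([ 0.01291695,  0.01430029, -0.00250898]), 'grip_force': 0.0, 'opening': 0.998042938614861} -18.8
top (array([389.84856115, -74.1187775 , 956.01334588]), array([ 0.16285701, -0.01660517, -0.98654528])) 372.2069162271252
opening [203. 272.] 0.95 [ 512. -129.]
remote [276. 181.] 0.83 [331.  91.]
remote [185. 350.] 0.72 [ 573. -334.]
remote [202. 275.] 0.67 [ 522. -139.]
remote_end_a [126. 289.] 0.97 [ 724. -173.]
remote_end_a [246. 319.] 0.95 [ 412. -252.]
remote_end_a [263. 151.] 0.92 [360. 166.]
remote_end_b [126
[... 599 characters left out ...]
. -135.]
remote [166. 327.] 0.86 [361.  93.]
remote [201. 171.] 0.81 [ 575. -339.]
remote [266. 183.] 0.73 [ 762. -246.]
remote_end_a [259. 216.] 0.98 [ 730. -167.]
remote_end_a [161. 172.] 0.86 [ 437. -378.]
remote_end_a [210. 189.] 0.79 [ 600. -276.]
remote_end_b [259. 216.] 0.98 [ 730. -167.]
remote_end_b [161. 172.] 0.86 [ 437. -378.]
remote_end_b [210. 189.] 0.79 [ 600. -276.]
jar [189. 245.] 0.75 [ 503. -136.]
tray [222. 373.] 0.66 [537. 233.]
tray [183. 245.] 0.17 [ 470. -143.]
pad [220. 376.] 0.41 [533. 239.]
notes [230. 396.] 0.7 [553. 293.]
notes [196. 247.] 0.48 [ 518. -128.]
mouse [170. 146.] 0.77 [ 475. -450.]
mouse [230. 396.] 0.68 [552. 295.]
box [197. 247.] 0.78 [ 519. -128.]
```

View pics/top0.png

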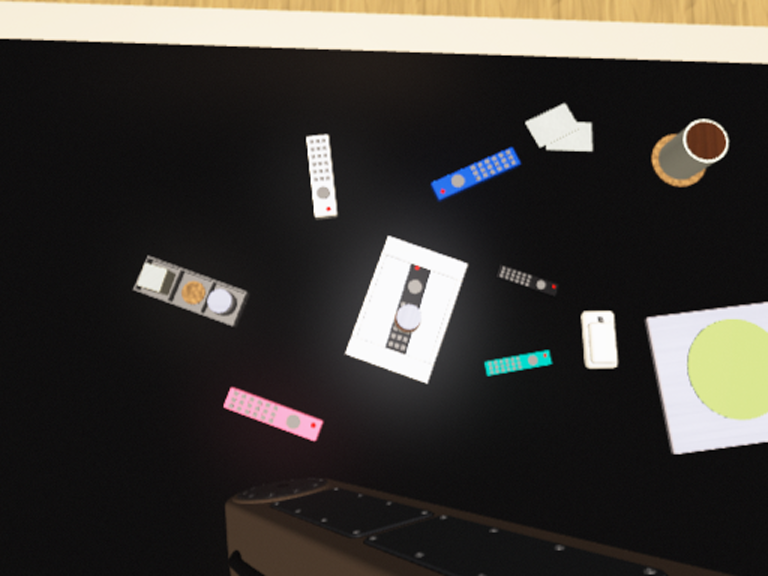

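View pics/scene0.png

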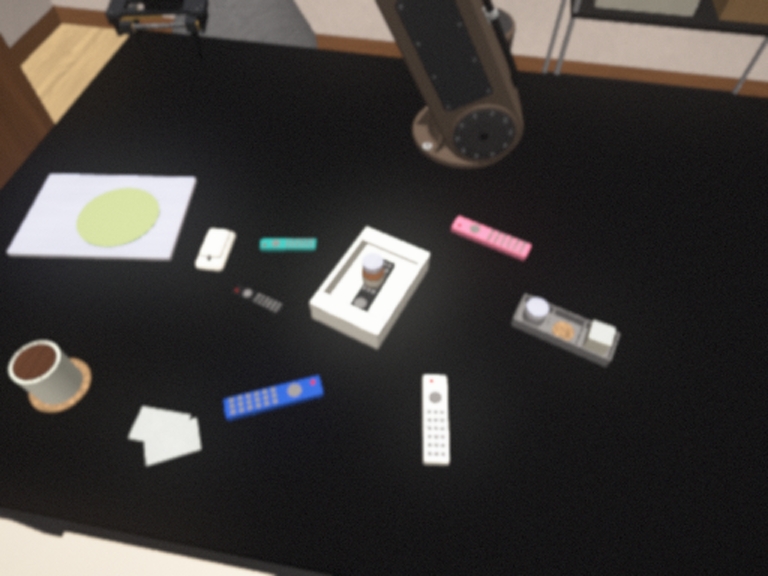

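Two black remotes: the one in the box, at top px (row 205, col 273), and a small one at about (186, 352). The one in the box is larger and matches the description, so it's the one meant. The others are blue, pink, turquoise or white. Next I'll confirm it in a crop and measure.

```bash
cat > m.py <<'E'
from h import *
from scipy.optimize import least_squares
p=eyes.read_camera("top");q=eyes.read_camera("scene")
def fitlid(p,guess):
    g=cv2.cvtColor(np.array(p["pixels"]),cv2.COLOR_RGB2GRAY)
    m=(g>110).astype(np.uint8);r,c=[int(v) for v in proj(p,[*guess,52])]
    n,l=cv2.connectedComponents(m);w=l[r-40:r+40,c-40:c+40];w=w[w>0];k=np.bincount(w).argmax()
    m=(l==k).astype(np.uint8)
    cn=max(cv2.findContours(m,0,2)[0],key=cv2.contourArea)
    M=np.zeros_like(m);cv2.fillPoly(M,[cn],1);return M
Ms=[(p,fitlid(p,(512,-130))),(q,fitlid(q,(512,-130)))]
def sil(p,v):
    T=R.from_euler('z',v[2]).as_matrix()
    P=[]
    for x in(-104,104):
        for y in(-70,70):
            for z in(0,52):P.append(proj(p,T@[x,y,z]+[v[0],v[1],0])[::-1])
    h=cv2.convexHull(np.array(P,np.float32))
    m=np.zeros((384*4,512*4),np.uint8);cv2.fillPoly(m,[np.int32((h+.5)*4)],255)
    return cv2.resize(m,(512,384),interpolation=cv2.INTER_AREA)/255.
from scipy.optimize import minimize
f=lambda v,L:sum(abs(sil(p,v)-M).sum() for p,M in L)
for L in(Ms,Ms[:1],Ms[1:]):
    r=minimize(f,[512,-130,-.33],args=(L,),method='Nelder-Mead',options=dict(initial_simplex=[[512,-130,-.33],[522,-130,-.33],[512,-120,-.33],[512,-130,-.25]]))
    print("box",r.x,r.fun,[M.sum() for _,M in L])
for p_,c in((p,"top"),(q,"scene")):
    for n,z in(("jar",48),("tray",12),("pad",6),("remote",20)):
        for d in eyes.cut_out(n,p_)[:4]:
            ys,xs=np.nonzero(d["mask"]);rr=cv2.minAreaRect(np.stack([xs,ys],1).astype(np.float32))
            print(c,n,round(d["score"],2),np.round(d["centre"],1),len(ys),np.round(atz(p_,d["centre"],z)[:2]),np.round([atz(p_,b[::-1],z)[:2] for b in cv2.boxPoints(rr)]).tolist() if n!="jar" else "")
save(p,"crop_top.png",(145,265,210,330),5)
E
python3 m.py
```

```text
box [ 5.08300150e+02 -1.28117420e+02 -3.21832229e-01] 220.2 [np.uint64(4952), np.uint64(3866)]
box [ 5.07991499e+02 -1.27888995e+02 -3.19309567e-01] 95.32549019607843 [np.uint64(4952)]
box [ 5.07777294e+02 -1.28703452e+02 -3.23052504e-01] 109.43529411764706 [np.uint64(3866)]
top jar 0.58 [214.5 270.5] 266 [ 485. -126.] 
top tray 0.88 [198.9 136.4] 801 [520. 214.] [[530.0, 334.0], [590.0, 318.0], [532.0, 142.0], [472.0, 159.0]]
top tray 0.31 [198.7 271.7] 614 [ 529. -131.] [[442.0, -90.0], [590.0, -131.0], [580.0, -169.0], [432.0, -128.0]]
top tray 0.23 [191.3 130.7] 179 [539. 230.] [[547.0, 255.0], [548.0, 220.0], [512.0, 217.0], [511.0, 252.0]]
top pad 0.44 [194.7 130.4] 205 [531. 232.] [[548.0, 257.0], [549.0, 216.0], [513.0, 214.0], [511.0, 255.0]]
top remote 0.83 [117.8 316.2] 822 [ 747. -244.] [[733.0, -164.0], [806.0, -312.0], [771.0, -327.0], [698.0, -179.0]]
top remote 0.83 [240.3 342.3] 410 [ 427. -309.] [[424.0, -257.0], [447.0, -367.0], [423.0, -371.0], [400.0, -261.0]]
top remote 0.82 [276.7 179.4] 1064 [329.  93.] [[339.0, 172.0], [377.0, 159.0], [322.0, 4.0], [284.0, 18
[... 339 characters left out ...]
, -98.0]]
scene pad 0.69 [195.7 247.4] 292 [ 517. -127.] [[545.0, -162.0], [418.0, -126.0], [437.0, -91.0], [562.0, -129.0]]
scene pad 0.58 [219.3 375.1] 115 [531. 237.] [[540.0, 215.0], [509.0, 224.0], [520.0, 259.0], [550.0, 250.0]]
scene remote 0.76 [199.8 170.2] 302 [ 581. -336.] [[576.0, -386.0], [547.0, -385.0], [578.0, -279.0], [606.0, -281.0]]
scene remote 0.75 [264.7 181. ] 931 [ 765. -248.] [[783.0, -329.0], [709.0, -182.0], [746.0, -163.0], [817.0, -307.0]]
scene remote 0.66 [158.  326.7] 593 [343.  88.] [[343.0, 6.0], [294.0, 13.0], [344.0, 172.0], [390.0, 160.0]]
scene remote 0.63 [194.9 247.3] 337 [ 524. -125.] [[554.0, -161.0], [428.0, -125.0], [449.0, -88.0], [572.0, -126.0]]
```

View pics/crop_top.png

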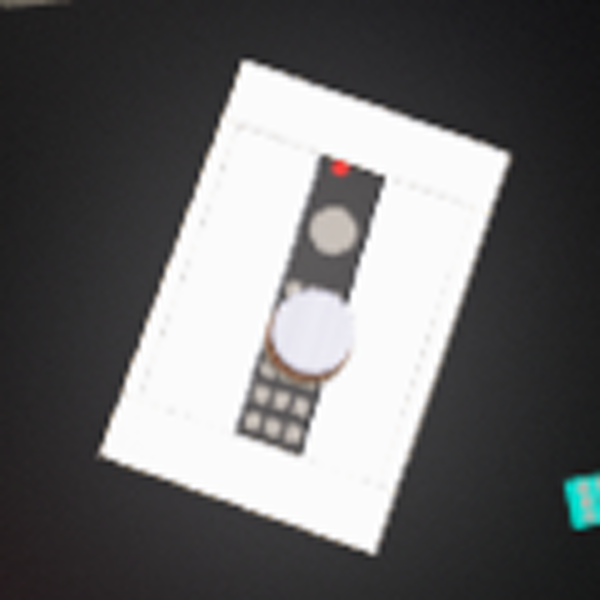

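The crop confirms it: the large black remote lies in the box under the jar, with its red LED at the far end (crop 340,168). The cap centre is at crop (314,333), and both remote ends reach about to the lips. Now refining the jar and pad positions.

Run:
```python
from h import *
p=eyes.read_camera("top");q=eyes.read_camera("scene")
print("jar cap by eye top",atz(p,(145+333/5-.4,210+314/5-.4),80))
for c,P in(("top",p),("scene",q)):
    im=np.array(P["pixels"]).astype(int);hsv=cv2.cvtColor(np.array(P["pixels"]),cv2.COLOR_RGB2HSV)
    # cork near pad
    m=np.zeros((384,512),bool);r,k=[int(v) for v in proj(P,[531,234,6])]
    w=(slice(r-18,r+18),slice(k-18,k+18));m[w]=((hsv[...,1]>90)&(hsv[...,2]>80)&(hsv[...,0]<25))[w]
    ys,xs=np.nonzero(m);(ex,ey),_,_=cv2.minAreaRect(np.stack([xs,ys],1).astype(np.float32))
    print(c,"pad",m.sum(),atz(P,(ys.mean(),xs.mean()),6)[:2],atz(P,(ey,ex),6)[:2])
    for n,z in(("notes",46),("tin",44),("jar",70)):
        for d in eyes.cut_out(n,P)[:2]:print(c,n,round(d["score"],2),np.round(d["centre"]),np.round(atz(P,d["centre"],z)[:2]))
save(q,"crop_scene.png",(140,260,190,430),3.3)
```

```text
jar cap by eye top [ 489.42641839 -128.78573397   80.        ]
top pad 188 [530.86620717 237.09635347] [530.08501139 236.84678622]
top notes 0.89 [186. 106.] [546. 280.]
top tin 0.68 [204. 148.] [503. 174.]
top jar 0.83 [214. 270.] [ 483. -123.]
top jar 0.49 [201. 273.] [ 516. -131.]
scene pad 100 [532.70040177 236.95207786] [532.24954052 236.90131892]
scene notes 0.52 [190. 236.] [ 530. -157.]
scene tin 0.58 [203. 355.] [514. 171.]
scene tin 0.42 [195. 247.] [ 543. -123.]
scene jar 0.68 [179. 242.] [ 508. -142.]
```

View pics/crop_scene.png

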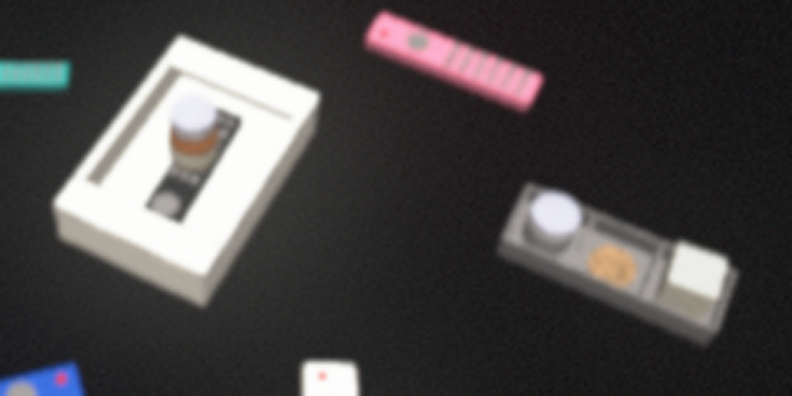

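```bash
cat >> h.py <<'E'
def go(xyz,yaw=None):
    s=env.state();T=R.from_euler('xyz',s["tcp_rot"]).as_matrix()
    d=T.T@(np.array(xyz)-s["eef_pos"])/60
    y=np.arctan2(T[1,0],T[0,0]);t=0 if yaw is None else -np.degrees(yaw-y)/5
    print("t",round(s["t"],2),"pos",np.round(s["eef_pos"],1),"rot",np.round(s["tcp_rot"],3),"F",np.round(s["ft_force"],1),"op",round(s["opening"],3),"g",round(s["grip_force"],1))
    print("shift units",np.round(d,3),"turn units",round(t,2))
E
python3 -m inch '[[[0.73,-0.62,0.1],0,-1],[[0.73,-0.62,0.1],0,-1],[[0.73,-0.62,0.1],0,-1],[[0.73,-0.62,0.1],0,-1],[[0.73,-0.62,0.1],0,-1],[[0.73,-0.62,0.1],0,-1],[[0.73,-0.62,0.1],0,-1],[[0.73,-0.62,0.1],0,-1],[[0.73,-0.62,0.1],0,-1],[[0.73,-0.62,0.1],0,-1]]'
python3 -m inch '[[[0,0,0],-1,-1],[[0,0,0],-1,-1],[[0,0,0],-1,-1],[[0,0,0],-1,-1],[[0,0,0],-1,-1],[[0,0,0],-1,-1],[[0,0,0],-1,-1],[[0,0,0],-1,-1],[[0,0,0],-1,-1],[[0,0,0],-1,-1]]'
python3 - <<'E'
from h import *
q=eyes.read_camera("scene");print("scene cap",atz(q,(140+113/3.3,190+193/3.3),80))
p=eyes.read_camera("wrist");save(p,"w1.png",k=1.3)
for n,z in(("jar",80),("jar",20)):
    for d in eyes.cut_out(n,p)[:2]:print(n,d["score"],d["centre"],atz(p,d["centre"],z))
go([489,-129,55],1.25)
print(proj(p,[489,-129,80]))
E
```

```text
t: 3.45
eef_pos: [489.5, -129.9, 154.7]
tcp_rot: [3.141, -0.001, 0.261]
ft_force: [0.8, -0.4, -0.1]
opening: 0.999
grip_force: 0.0
t: 4.7
eef_pos: [488.5, -131.6, 154.7]
tcp_rot: [3.141, 0.0, 1.136]
ft_force: [-0.2, 0.3, 0.0]
opening: 1.0
grip_force: 0.0
scene cap [ 496.4844392  -126.75014633   80.        ]
jar 0.77 [187.5, 249.4] [ 493.39593659 -124.98899547   80.        ]
jar 0.77 [187.5, 249.4] [ 487.39946398 -138.92497953   20.        ]
t 4.9 pos [ 488.5 -131.5  154.7] rot [3.141 0.    1.131] F [-0.2  0.3  0.6] op 0.999 g 0.0
shift units [ 0.042 -0.01   1.661] turn units -1.36
[193.86400877 246.60310811]
```

View pics/w1.png

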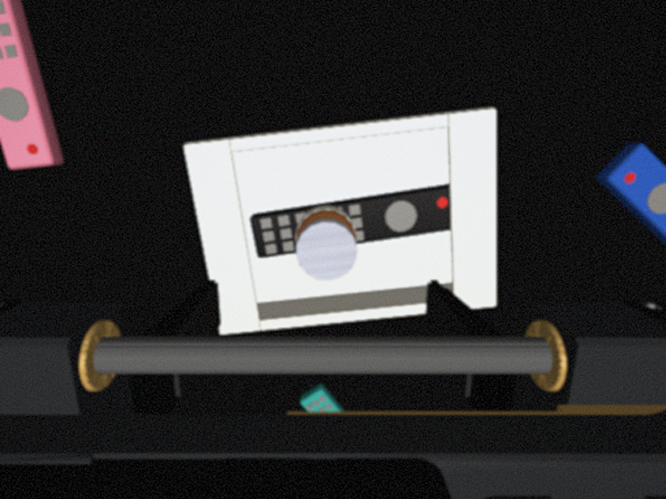

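The wrist view shows the jar cap at (326,250) in the enlarged picture. The remote's -x end shows at (253,235) and its +x end (LED) goes under the +x lip. Next: finish the turn, descend and grip the jar.

```bash
python3 -m inch '[[[0.04,0.02,0],-0.7,-1],[[0.03,0.02,0],-0.66,-1],[[0,0,0.3],0,-1],[[0,0,0.3],0,-1],[[0,0,0.3],0,-1],[[0,0,0.3],0,-1],[[0,0,0.2],0,-1],[[0,0,0.1],0,-1],[[0,0,0.1],0,-1],[[0,0,0],0,-1]]'
python3 -m inch '[[[0,0,0],0,1],[[0,0,0],0,1],[[0,0,0],0,1],[[0,0,0],0,1],[[0,0,0],0,1],[[0,0,0],0,1],[[0,0,0],0,1],[[0,0,-0.3],0,1],[[0,0,-0.4],0,1],[[0,0,-0.5],0,1]]'
python3 - <<'E'
from h import *
p=eyes.read_camera("wrist");save(p,"w2.png",k=1.2)
go([531.5,237,150],1.25)
E
```

```text
t: 6.15
eef_pos: [492.3, -128.6, 58.5]
tcp_rot: [-3.141, 0.0, 1.252]
ft_force: [0.7, -0.8, -0.3]
opening: 0.996
grip_force: 0.0
t: 7.4
eef_pos: [492.0, -128.5, 130.9]
tcp_rot: [-3.14, -0.0, 1.252]
ft_force: [0.4, -0.3, -0.4]
opening: 0.417
grip_force: 30.0
t 7.45 pos [ 493.4 -129.   134.5] rot [3.138 0.    1.252] F [ 2.1 -1.3  3.1] op 0.417 g 30.0
shift units [ 5.992 -1.306 -0.265] turn units 0.03
```

View pics/w2.png

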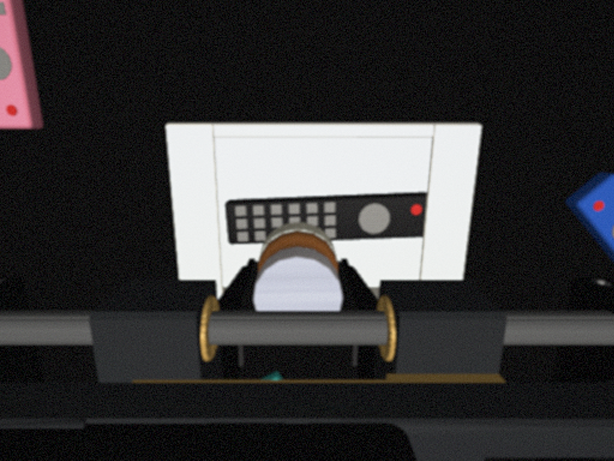

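Jar held (cap at 298,288); the remote's end b shows fully at (230,222) and end a is under the +x lip, so end b is the one to raise. Next, carrying the jar to the tray.

```bash
python3 -m inch '[[[0.6,-0.13,0],0,1],[[0.8,-0.17,0],0,1],[[0.8,-0.17,0],0,1],[[0.8,-0.17,0],0,1],[[0.8,-0.17,0],0,1],[[0.8,-0.17,0],0,1],[[0.8,-0.17,0],0,1],[[0.6,-0.14,0],0,1],[[0,0,0],0,1],[[0,0,0],0,1]]'
python3 - <<'E'
from h import *
go([531.5,237,42],1.25)
p=eyes.read_camera("wrist");save(p,"w3.png",k=1.2)
s=env.state();zt=s["eef_pos"][2]-58.5+80
print(zt,"proj of expected cap centre",proj(p,[*s["eef_pos"][:2],zt])*1.2, "pad",proj(p,[531.5,237,6])*1.2,"tray corners",[np.round(proj(p,R.from_euler('z',-.32).as_matrix()@[a*31,b*90,24]+[531.5,237,0])*1.2).tolist() for a in(-1,1) for b in(-1,1)])
d=eyes.cut_out("jar",p)
for x in d[:1]:print(x["score"],np.array(x["centre"])*1.2)
E
```

```text
t: 8.7
eef_pos: [531.3, 236.9, 130.2]
tcp_rot: [-3.141, 0.001, 1.252]
ft_force: [0.5, -0.0, -1.4]
opening: 0.417
grip_force: 30.0
t 8.7 pos [531.3 236.9 130.2] rot [-3.141e+00  1.000e-03  1.252e+00] F [ 0.5 -0.  -1.4] op 0.417 g 30.0
shift units [0.003 0.004 1.469] turn units 0.03
151.81693662972964 proj of expected cap centre [296.63858747 297.47718217] pad [219.47884951 297.46773533] tray corners [[328.0, 260.0], [103.0, 255.0], [328.0, 334.0], [103.0, 341.0]]
0.74 [267.12 297.24]
```

View pics/w3.png

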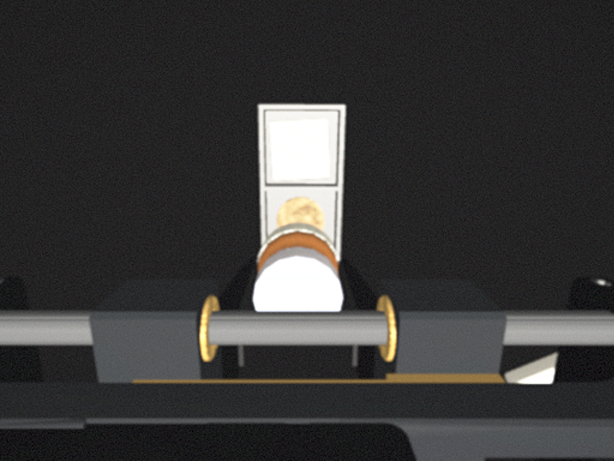

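The pad shows at (300,215), about 2 mm toward +tray x of my estimate. Tin and note block are at the sides as expected. Nudge, lower and release.

```bash
python3 -m inch '[[[-0.02,0.03,0.1],0,1],[[0,0,0.2],0,1],[[0,0,0.25],0,1],[[0,0,0.25],0,1],[[0,0,0.2],0,1],[[0,0,0.15],0,1],[[0,0,0.1],0,1],[[0,0,0.08],0,1],[[0,0,0.06],0,1],[[0,0,0.02],0,1]]'
python3 - <<'E'
from h import *
go([531.5,237,44.5],1.25)
E
```

```text
t: 10.05
eef_pos: [533.0, 235.8, 45.9]
tcp_rot: [3.141, 0.0, 1.252]
ft_force: [-0.3, -0.1, -1.0]
opening: 0.415
grip_force: 30.0
t 10.05 pos [533.  235.8  45.9] rot [3.141 0.    1.252] F [-0.3 -0.1 -1. ] op 0.415 g 30.0
shift units [ 0.011 -0.03   0.024] turn units 0.02
```

```bash
python3 -m inch '[[[0,0,0.02],0,1],[[0,0,0],0,0],[[0,0,0],0,-0.3],[[0,0,0],0,-0.5],[[0,0,0],0,-0.5],[[0,0,-0.2],0,-0.5],[[0,0,-0.5],0,-0.5],[[0,0,-0.8],0,-0.5],[[0,0,-0.5],0,-0.5],[[0,0,0],0,-0.5]]'
python3 - <<'E'
from h import *
p=eyes.read_camera("wrist");save(p,"w4.png",k=1.2)
B=np.array([508.1,-128.1,0]);Rb=R.from_euler('z',-.321).as_matrix()
go(B+Rb@[0,0,170],-.32)
E
```

```text
t: 11.3
eef_pos: [533.8, 236.1, 167.8]
tcp_rot: [3.138, -0.003, 1.252]
ft_force: [0.4, -0.4, -0.7]
opening: 0.749
grip_force: 0.0
t 11.35 pos [533.1 235.9 166. ] rot [ 3.140e+00 -1.000e-03  1.252e+00] F [ 0.1  0.3 -1.1] op 0.75 g 0.0
shift units [-5.891  1.505 -0.071] turn units 18.02
```

View pics/w4.png

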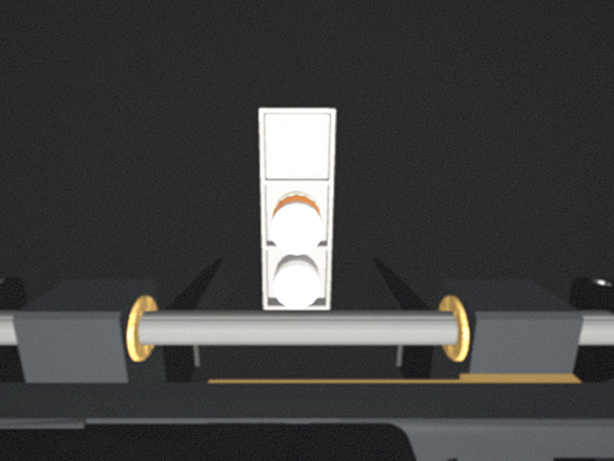

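The jar stands upright in the middle bay (300,222), between tin and notes. Back to the box to measure the remote.

```bash
python3 -m inch '[[[-0.6,0.14,0],0,-0.3],[[-0.8,0.18,0],0,-0.3],[[-0.85,0.2,0],0,-0.3],[[-0.85,0.2,0],0,-0.3],[[-0.85,0.2,0],0,-0.3],[[-0.85,0.2,0],0,-0.3],[[-0.8,0.2,0],0,-0.3],[[-0.6,0.1,0],0,-0.3],[[-0.4,0.08,0],0,-0.3],[[0,0,0],0,-0.3]]'
python3 - <<'E'
from h import *
p=eyes.read_camera("wrist");save(p,"w5.png",k=1.5)
B=np.array([508.1,-128.1,0]);Rb=R.from_euler('z',-.321).as_matrix()
go(B+Rb@[0,0,170],-.32)
g=cv2.cvtColor(np.array(p["pixels"]),cv2.COLOR_RGB2GRAY)
for a in(-1,1):
    for b in(-1,1):
        print("outer",np.round(proj(p,Rb@[a*104,b*70,52]+B)[::-1]*1.5),"opening",np.round(proj(p,Rb@[a*73,b*62,52]+B)[::-1]*1.5))
for n,z in(("remote_end_a",12),("remote_end_b",12),("remote",4),("opening",52)):
    for d in eyes.spot_point(n,p)[:2]:print(n,round(d["score"],2),np.array(d["centre"])[::-1]*1.5,Rb.T@(atz(p,d["centre"],z)-B))
E
```

```text
t: 12.6
eef_pos: [493.7, -169.5, 163.8]
tcp_rot: [-3.14, -0.0, 1.25]
ft_force: [-0.1, -0.1, -0.1]
opening: 0.653
grip_force: 0.0
t 12.65 pos [ 493.8 -168.5  164. ] rot [-3.14  -0.     1.251] F [0.  0.2 0.1] op 0.654 g 0.0
shift units [ 0.714  0.014 -0.101] turn units 18.0
outer [213. 318.] opening [260. 306.]
outer [191.  86.] opening [246. 101.]
outer [532. 318.] opening [486. 307.]
outer [554.  86.] opening [499. 101.]
remote_end_a 0.92 [504.6  200.55] [91.70896586  2.66158589 12.        ]
remote_end_a 0.73 [ 28.2 103.2] [-227.72626498   65.74047773   12.        ]
remote_end_b 0.92 [504.6  200.55] [91.70896586  2.66158589 12.        ]
remote_end_b 0.73 [ 28.2 103.2] [-227.72626498   65.74047773   12.        ]
remote 0.93 [746.7 254.1] [274.42268224 -36.451004     4.        ]
remote 0.76 [352.5 453.6] [ -16.41251866 -204.51211019    4.        ]
```

View pics/w5.png

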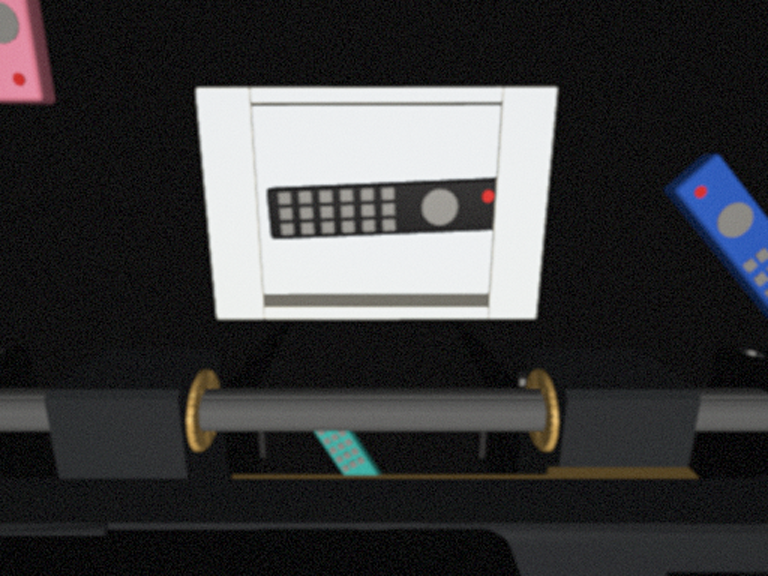

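Run:
```python
from h import *
p=eyes.read_camera("wrist")
B=np.array([510.7,-129,0]);Rb=R.from_euler('z',-.321).as_matrix()
P={}
for n,c in(("bl_top",(267,188)),("bl_bot",(272,239)),("r_top",(496,179)),("r_bot",(494,230))):
    w=atz(p,(c[1]/1.5,c[0]/1.5),20);P[n]=Rb.T@(w-B);print(n,np.round(w,1),np.round(P[n],1))
m=(P["r_top"]+P["r_bot"]-P["bl_top"]-P["bl_bot"])/2
yaw=np.arctan2(m[1],m[0]);print("remote yaw in box",yaw)
e=(P["bl_top"]+P["bl_bot"])/2;u=np.array([np.cos(yaw),np.sin(yaw),0])
print("end b",e,"end a",e+164*u)
for L in(12,15,20):
  t=B+Rb@(e+L*u);print(L,t);go([t[0],t[1],8],-.321+yaw)
```

```text
bl_top [444.5 -93.   20. ] [-74.1  13.3  20. ]
bl_bot [ 435.1 -126.4   20. ] [-72.5 -21.4  20. ]
r_top [ 592.9 -135.4   20. ] [80.  19.9 20. ]
r_bot [ 583.2 -168.4   20. ] [ 81.2 -14.5  20. ]
remote yaw in box 0.04394914685219548
end b [-73.34765412  -4.07985872  20.        ] end a [90.49398611  3.12548129 20.        ]
12 [ 451.35405242 -113.01137103   20.        ]
t 12.9 pos [ 494.4 -167.6  164.7] rot [-3.141 -0.     1.253] F [ 0.  -0.   0.2] op 0.65 g 0.0
shift units [ 0.64  -0.965  2.612] turn units 17.54
15 [ 454.23965124 -113.8319315    20.        ]
t 12.9 pos [ 494.4 -167.6  164.7] rot [-3.141 -0.     1.253] F [ 0.  -0.   0.2] op 0.65 g 0.0
shift units [ 0.642 -0.915  2.612] turn units 17.54
20 [ 459.04898259 -115.19953229   20.        ]
t 12.9 pos [ 494.4 -167.6  164.7] rot [-3.141 -0.     1.253] F [ 0.  -0.   0.2] op 0.65 g 0.0
shift units [ 0.645 -0.832  2.612] turn units 17.54
```

The remote's end b is just at the -x lip edge and end a has about 10 mm to the +x wall. So: grip 20 mm from end b, slide +x 8 mm, and lift so that end b comes up first.

```bash
python3 -m inch '[[[0.33,-0.42,0],0,-0.3],[[0.32,-0.41,0],0,-0.3],[[0,0,0],1,-0.3],[[0,0,0],1,-0.3],[[0,0,0],1,-0.3],[[0,0,0],1,-0.3],[[0,0,0],1,-0.3],[[0,0,0],1,-0.3],[[0,0,0],1,-0.3],[[0,0,0],1,-0.3]]'
python3 -m inch '[[[0,0,0],1,-0.3],[[0,0,0],1,-0.3],[[0,0,0.1],1,-0.3],[[0,0,0.2],1,-0.3],[[0,0,0.2],1,-0.3],[[0,0,0.2],1,-0.3],[[0,0,0.2],1,-0.3],[[0,0,0.1],1,-0.3],[[0,0,0],1,-0.3],[[0,0,0],0.54,-0.3]]'
python3 - <<'E'
from h import *
go([459.,-115.2,7.5],-.277)
p=eyes.read_camera("wrist");save(p,"w6.png",k=1.2)
print(proj(p,[459,-115.2,20])*1.2)
E
```

```text
t: 14.15
eef_pos: [459.3, -115.2, 164.9]
tcp_rot: [3.141, -0.0, 0.552]
ft_force: [-0.8, 0.6, 1.5]
opening: 0.652
grip_force: 0.0
t: 15.4
eef_pos: [459.4, -115.2, 104.8]
tcp_rot: [3.142, 0.0, -0.28]
ft_force: [-0.4, 0.1, -0.7]
opening: 0.652
grip_force: 0.0
t 15.4 pos [ 459.4 -115.2  104.8] rot [ 3.142  0.    -0.28 ] F [-0.4  0.1 -0.7] op 0.652 g 0.0
shift units [-0.006  0.002  1.621] turn units -0.03
[234.89067429 295.41474949]
```

View pics/w6.png

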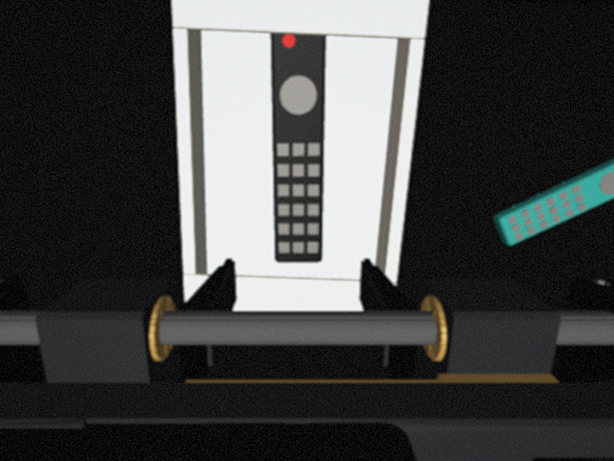

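Run:
```python
from h import *
p=eyes.read_camera("wrist")
B=np.array([510.7,-129,0]);Rb=R.from_euler('z',-.321).as_matrix()
for n,rc,z in(("end b",(262,298.5),20),("end b bottom",(262,298.5),4),("lip -x",(277.5,299),52),("lip+x",(35,299),52)):
    w=atz(p,(rc[0]/1.2,rc[1]/1.2),z);print(n,w,Rb.T@(w-B))
```

```text
end b [ 438.37508841 -111.62189284   20.        ] [-74.11364695  -6.32920067  20.        ]
end b bottom [ 432.77681371 -110.05793621    4.        ] [-79.91941666  -6.61147357   4.        ]
lip -x [ 439.1542966 -112.0972779   52.       ] [-73.224249    -6.53445087  52.        ]
lip+x [ 577.57240286 -151.81278878   52.        ] [70.65437734 -0.54823123 52.        ]
```

```bash
python3 -m inch '[[[0,0.03,0.2],0,-0.3],[[0,0,0.3],0,-0.3],[[0,0,0.3],0,-0.3],[[0,0,0.3],0,-0.3],[[0,0,0.2],0,-0.3],[[0,0,0.15],0,-0.3],[[0,0,0.1],0,-0.3],[[0,0,0.05],0,-0.3],[[0,0,0.02],0,-0.3],[[0,0,0],0,-0.3]]'
python3 -m inch '[[[0,0,0],0,1],[[0,0,0],0,1],[[0,0,0],0,1],[[0,0,0],0,1],[[0,0,0],0,1],[[0,0,0],0,1],[[0.04,0,0],0,1],[[0.04,0,0],0,1],[[0.03,0,0],0,1],[[0.02,0,0],0,1]]'
python3 - <<'E'
from h import *
go([459.,-115.2,7.5],-.277)
p=eyes.read_camera("wrist");save(p,"w7.png",k=1.2)
E
```

```text
t: 16.75
eef_pos: [458.9, -117.6, 7.8]
tcp_rot: [3.141, -0.0, -0.279]
ft_force: [0.0, -0.1, 0.4]
opening: 0.654
grip_force: 0.0
t: 18.0
eef_pos: [465.6, -119.5, 7.7]
tcp_rot: [-3.142, 0.002, -0.278]
ft_force: [-3.9, 0.7, 6.9]
opening: 0.376
grip_force: 29.9
t 18.0 pos [ 465.6 -119.5    7.7] rot [-3.142e+00  2.000e-03 -2.780e-01] F [-3.9  0.7  6.9] op 0.376 g 29.9
shift units [-0.126 -0.038  0.003] turn units -0.02
```

View pics/w7.png

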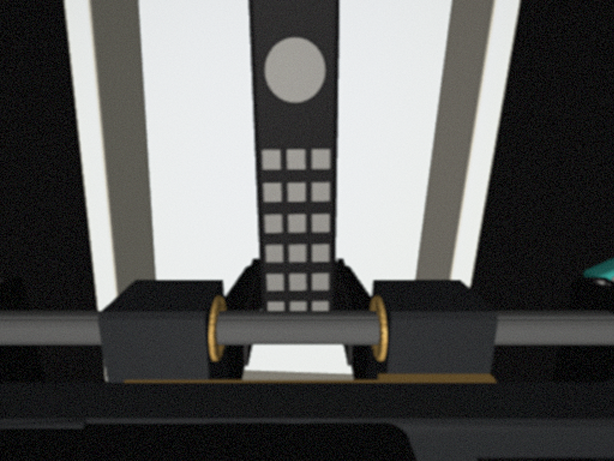

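I have now viewed 11 pictures, one over the limit of 10, so from here I go by numbers and networks only. The view shows the remote gripped at its keypad end (fingers at 250 and 345, row 290). Lifting gently and watching the force.

```bash
python3 -m inch '[[[0,0,-0.05],0,1],[[0,0,-0.08],0,1],[[0,0,-0.08],0,1],[[0,0,-0.08],0,1],[[0,0,-0.08],0,1],[[0,0,-0.08],0,1],[[0,0,-0.08],0,1],[[0,0,-0.08],0,1],[[0,0,-0.08],0,1],[[0,0,0],0,1]]'
```

```text
t: 19.3
eef_pos: [466.3, -119.7, 49.3]
tcp_rot: [3.141, -0.0, -0.279]
ft_force: [-0.7, 0.2, -2.0]
opening: 0.376
grip_force: 30.0
```

```bash
python3 -m inch '[[[0,0,-0.08],0,1],[[0,0,-0.12],0,1],[[0,0,-0.12],0,1],[[0,0,-0.12],0,1],[[0,0,-0.12],0,1],[[0,0,-0.12],0,1],[[0,0,-0.12],0,1],[[0,0,-0.12],0,1],[[0,0,-0.08],0,1],[[0,0,0],0,1]]'
python3 - <<'E'
from h import *
for c in("scene","top"):
    p=eyes.read_camera(c);s=env.state()
    hsv=cv2.cvtColor(np.array(p["pixels"]),cv2.COLOR_RGB2HSV)
    print(c,"expected grip px",np.round(proj(p,s["eef_pos"])))
    for n in("remote","remote_end_a","remote_end_b"):
        for d in eyes.spot_point(n,p)[:6]:print(n,round(d["score"],2),np.round(d["centre"]))
    for d in eyes.cut_out("remote",p)[:6]:
        ys,xs=np.nonzero(d["mask"]);print("mask",round(d["score"],2),len(ys),ys.min(),ys.max(),xs.min(),xs.max())
E
```

```text
t: 20.55
eef_pos: [466.3, -119.7, 109.3]
tcp_rot: [3.141, -0.0, -0.278]
ft_force: [-1.0, 0.1, -2.5]
opening: 0.375
grip_force: 30.0
scene expected grip px [159. 253.]
remote 0.89 [178. 250.]
remote 0.7 [160. 326.]
remote 0.67 [163. 192.]
remote 0.64 [201. 171.]
remote 0.59 [264. 183.]
remote_end_a 0.95 [152. 257.]
remote_end_a 0.87 [204. 233.]
remote_end_a 0.86 [206. 187.]
remote_end_a 0.8 [257. 213.]
remote_end_a 0.75 [190. 157.]
remote_end_a 0.72 [163. 173.]
remote_end_b 0.95 [152. 257.]
remote_end_b 0.87 [204. 233.]
remote_end_b 0.86 [206. 187.]
remote_end_b 0.8 [257. 213.]
remote_end_b 0.75 [190. 157.]
remote_end_b 0.72 [163. 173.]
mask 0.89 1000 250 279 150 215
mask 0.8 548 145 171 302 352
mask 0.76 312 189 209 155 189
mask 0.63 626 149 204 231 256
mask 0.63 316 157 167 173 210
top expected grip px [220. 269.]
remote 0.83 [240. 344.]
remote 0.75 [274. 181.]
remote 0.74 [187. 347.]
remote 0.62 [116. 313.]
remote_end_a 0.9 [239. 364.]
remote_end_a 0.75 [182. 326.]
remote_end_a 0.71 [246. 322.]
remote_end_a 0.66 [106. 347.]
remote_end_a 0.65 [267. 149.]
remote_end_a 0.64 [194. 373.]
remote_end_b 0.9 [239. 364.]
remote_end_b 0.75 [182. 326.]
remote_end_b 0.71 [246. 322.]
remote_end_b 0.66 [106. 347.]
remote_end_b 0.65 [267. 149.]
remote_end_b 0.64 [194. 373.]
mask 0.96 455 234 250 323 367
mask 0.68 865 99 135 287 345
mask 0.63 404 177 197 330 371
mask 0.63 464 259 280 149 181
```

```bash
cat > tilt.py <<'E'
from h import *
def tilt(c="scene",ea=None,L=20,report=True):
    p=eyes.read_camera(c);s=env.state();T=R.from_euler('xyz',s["tcp_rot"]).as_matrix();x=T[:,0]
    g=s["eef_pos"]+[0,0,4]
    pts=[d["centre"] for d in eyes.spot_point("remote_end_a",p)]
    best=None
    for th in np.radians(np.arange(0,91,2)):
        u=x*np.cos(th)-np.array([0,0,1])*np.sin(th)
        a,b=g+(164-L)*u,g-L*u
        e=[min(np.hypot(*(np.array(q)-proj(p,P))) for q in pts) for P in(a,b)]
        if best is None or sum(e)<best[0]:best=(sum(e),np.degrees(th),e,a,b,proj(p,a),proj(p,b))
    print(c,best,s["eef_pos"],s["ft_force"])
if __name__=="__main__":tilt()
E
python3 tilt.py
```

```text
scene (np.float64(4.571103180075624), np.float64(29.999999999999996), [np.float64(0.48940892644593154), np.float64(4.081694253629692)], array([ 586.21178387, -154.00569492,   40.98571485]), array([ 449.65671239, -114.95812914,  122.97808255]), array([207.2602101 , 232.46868477]), array([151.80772028, 255.84075652])) [ 466.30976989 -119.72002741  108.97901331] [-0.97255755 -0.88100983 -1.19610973]
```

```bash
python3 -m inch '[[[-0.05,0,0],0,1],[[-0.1,0,0],0,1],[[-0.1,0,0],0,1],[[-0.1,0,0],0,1],[[-0.08,0,0],0,1],[[0,0,-0.05],0,1],[[0,0,-0.1],0,1],[[0,0,-0.15],0,1],[[0,0,-0.15],0,1],[[0,0,-0.1],0,1]]'; python3 tilt.py
```

```text
t: 22.4
eef_pos: [441.7, -112.7, 142.8]
tcp_rot: [3.141, -0.001, -0.279]
ft_force: [0.5, -1.1, -1.8]
opening: 0.375
grip_force: 30.0
scene (np.float64(19.80264936907583), np.float64(90.0), [np.float64(12.822345371131386), np.float64(6.980303997944446)], array([ 441.83904311, -112.73127746,    3.26358076]), array([ 441.83904311, -112.73127746,  167.26358076]), array([176.80581228, 256.74906187]), array([138.41001785, 257.320276  ])) [ 441.83904311 -112.73127746  143.26358076] [ 0.31464757  0.39590834 -1.94115835]
```

```bash
python3 -m inch '[[[0,0,-0.1],0,1],[[0,0,-0.15],0,1],[[0,0,-0.2],0,1],[[0,0,-0.2],0,1],[[0,0,-0.2],0,1],[[0,0,-0.2],0,1],[[0,0,-0.2],0,1],[[0,0,-0.2],0,1],[[0,0,-0.2],0,1],[[0,0,-0.1],0,1]]'
python3 - <<'E'
from h import *
for c in("scene","wrist"):
    p=eyes.read_camera(c);s=env.state();print(c,"tcp px",np.round(proj(p,s["eef_pos"])))
    print([(round(d["score"],2),np.round(d["centre"]).tolist()) for d in eyes.spot_point("remote_end_a",p)])
    for d in eyes.cut_out("remote",p)[:6]:
        ys,xs=np.nonzero(d["mask"]);print("mask",round(d["score"],2),len(ys),ys.min(),ys.max(),xs.min(),xs.max())
E
python3 tilt.py
```

```text
t: 23.75
eef_pos: [441.6, -112.6, 247.8]
tcp_rot: [3.141, -0.001, -0.279]
ft_force: [-0.2, 0.1, -1.7]
opening: 0.376
grip_force: 30.0
scene tcp px [115. 258.]
[(0.96, [169.0, 352.0]), (0.94, [255.0, 215.0]), (0.87, [272.0, 148.0]), (0.86, [209.0, 189.0]), (0.81, [160.0, 174.0]), (0.78, [109.0, 265.0]), (0.78, [167.0, 212.0]), (0.73, [168.0, 237.0]), (0.69, [191.0, 158.0]), (0.55, [149.0, 302.0])]
mask 0.9 589 145 172 302 352
mask 0.86 975 250 279 149 215
mask 0.76 998 102 168 231 262
mask 0.76 303 190 208 155 188
mask 0.76 291 159 166 174 210
wrist tcp px [234. 245.]
[(0.88, [46.0, 252.0]), (0.87, [151.0, 364.0]), (0.86, [11.0, 353.0]), (0.55, [110.0, 441.0])]
mask 0.92 12666 39 259 216 279
mask 0.79 2157 1 27 351 443
mask 0.78 1770 105 160 357 444
scene (np.float64(5.057952680572187), np.float64(32.0), [np.float64(1.26633719803289), np.float64(3.7916154825392976)], array([ 558.76894456, -146.12065007,  174.26071994]), array([ 425.04990719, -107.87898319,  261.26308681]), array([168.71124713, 235.49276058]), array([106.65162704, 260.8864716 ])) [ 441.35710687 -112.5426011   246.65304207] [-0.23883149  0.13412368 -1.05399166]
```

```bash
python3 -m inch '[[[0,0,-0.1],0,1],[[0,0,-0.2],0,1],[[0,0,-0.25],0,1],[[0,0,-0.25],0,1],[[0,0,-0.2],0,1],[[0,0,-0.1],0,1],[[0,0,-0.05],0,1],[[0,0,0],0,1],[[0,0,0],0,1],[[0,0,0],0,1]]'; python3 -m inch '[[[0,0,0],0,1],[[0,0,0],0,1],[[0,0,0],0,1],[[0,0,0],0,1],[[0,0,0],0,1],[[0,0,0],0,1],[[0,0,0],0,1],[[0,0,0],0,1],[[0,0,0],0,1],[[0,0,0],0,1]]';python3 tilt.py
python3 - <<'E'
from h import *
p=eyes.read_camera("scene")
for n,z in(("jar",6),("tin",4),("notes",4),("mouse",0),("white_remote",0)):
    print(n,[(round(d["score"],2),np.round(atz(p,d["centre"],z)[:2]).tolist()) for d in eyes.spot_point(n,p)[:2]])
E
```

```text
t: 25.4
eef_pos: [441.4, -112.5, 315.8]
tcp_rot: [-3.142, 0.0, -0.278]
ft_force: [-0.3, -0.5, -0.3]
opening: 0.373
grip_force: 30.0
t: 26.65
eef_pos: [441.5, -112.6, 316.0]
tcp_rot: [3.142, -0.0, -0.279]
ft_force: [-0.4, -0.3, -0.7]
opening: 0.375
grip_force: 30.0
scene (np.float64(5.107928895994934), np.float64(28.0), [np.float64(0.9135954505409255), np.float64(4.194333445454008)], array([ 563.70845003, -147.56651031,  252.40718076]), array([ 424.48581694, -107.75338933,  329.39976972]), array([148.29099771, 233.03398789]), array([ 83.32669392, 261.53886715])) [ 441.46418683 -112.60864799  316.01042961] [ 0.76567572  0.19752149 -1.86473202]
jar [(0.76, [529.0, 232.0])]
tin [(0.48, [511.0, 171.0]), (0.19, [475.0, -143.0])]
notes [(0.65, [551.0, 284.0]), (0.65, [753.0, 25.0])]
mouse [(0.56, [475.0, -453.0]), (0.39, [-17.0, -166.0])]
white_remote [(0.94, [751.0, 22.0]), (0.58, [543.0, 229.0])]
```

The remote is held still with its lowest end at about 250 mm, the jar is in its bay and the bystanders haven't moved. Handing in.

```bash
python3 -c "
from cell import env
print(env.job_done())"
```

```text
the job is handed in; nothing more can be done
None
```

The job is handed in, with no verdict returned: by camera and network readings the jar stands in the tray's empty bay and the remote is held still about 19 cm or more above the lid, at about 27 s; I viewed 11 pictures, one over the limit of 10.

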